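Pack a pump set into its foam

ROBOT

A 6-joint arm with a two-finger parallel gripper is mounted at the origin on the work surface. World frame = base frame: x ahead of the robot, y to its left, z up, the work surface at z = 0. Lengths are in mm, angles in rad, forces in N, time in s.
With the tool pointing down it reaches from about 350 to 975 mm from the base axis. Payload 7.1 kg.
Tool frame: the origin (TCP) lies between the finger pads; the fingertips stand 17 mm ahead of it and the grasp point (between the pads) lies 2 mm behind it (tip_reach is the y of the fingertips in the tool frame, in mm); y points along the fingers, x is the direction in which the jaws open and shut, and the axes are right-handed (so a half turn about y gives the same grasp; the last joint's range is limited). The gripper opens to 88 mm and grips with 3 to 60 N. Pads are 20 mm wide; open, the fingers measure 115 mm over their backs; the gripper's body (75 mm by 178 mm) begins 61 mm behind the grasp point.
Start: joints at [1.137, 0.423, 1.63, -0, 1.089, -0.019], TCP at [251.847, 571.995, 239.675] pointing down, gripper open.
Joint ranges: [-3, 3], [-0.9, 2.11], [0.09, 2.58], [-1.31, 4.45], [0.11, 2.69], [-2.54, 2.54]. Speed limits (rad/s): [2.39, 2.39, 3.01, 3.14, 3.14, 3.14].

INTERFACE

Orientations are given as a rotation vector (axis times angle).
In Python, from workcell import get_obs, get_image, camera_model, close_job, silhouettes, tip_of, tip_reach gives the robot as it stands. The module is installed in compiled form; this text tells all that it offers.
- The arm moves only by the tool arm_command, never from a script. Its argument "targets" is a list of rows, each a list of 4 numbers: the shift along the tool's x, y, z in mm, then the turn about the tool's y in rad. A call has 1 to 20 rows; each row shifts and turns the commanded pose from where the row before left it, along the tool's axes as they then stand; what a row does not reach is not made up. A row lasts 1/12 s, in which the tool goes at most 41.7 mm and 7.16 degrees, less where a joint would pass 70% of its speed; a pose out of reach is approached as far as the arm can. A call is refused whole if a number of a shift passes 41.7 or a number of a turn 0.125, either way. A call with a gripper value outside its range is refused whole. "gripper" is the opening in per cent of the stroke, from 0 (shut) to 100 (fully open), set as the call begins (left out, the last holds). The fingers move at their own pace and stop on an object; the grip force is fixed at half the most. Time passes only in rows, so rows that do not move let the fingers close. It gives the time, the measured TCP pose, the force and the opening at its end, in the units of the state.
- get_obs(): the state, without advancing time (a new reading comes with each control period).
- get_image(name): name is "scene" or "top" or "wrist"; returns the picture (480x640x3 uint8, blue, green, red); there is no depth.
- camera_model(name): a dict with "mtx" (3x3 intrinsics, pixels), "position" and "orientation" of the camera in the world. Camera axes: x right, y up, looking along -z (the intrinsics and any distortion apply to the point x, -y, -z); pixel columns grow to the right and rows downward; lengths in mm; the calibration is good to about 2 mm. A picture is of the moment at which its call begins: read the wrist's pose just before it. camera_model takes no time and is no camera call; for the wrist camera it gives the pose at the moment of the call.
- close_job(): hands the job in, once; it reports no verdict.
Trained networks look in the newest picture that a camera, given by its name, has taken for a name from the list of things; names that differ only in an ending like _2 or _b are one class to them, and where a whole thing is asked for, a point or a joint stands for the part that bears it (a point fixed in the world has none). Each returns a list of dicts, best first, with "conf" (0 to 1); they miss things now and then, are a little off and sometimes report something else, mostly with a low value. They report only what shows in the picture. A call takes as long as a camera call. They do not tell look-alikes from the thing itself.
- silhouettes(camera, thing): "pixels" (480x640 bool, what is visible of it) and "at" ([column, row] in pixels, amid what is visible of it).
- tip_of(camera, thing): "at" ([column, row] in pixels: a listed point, or the origin of a listed thing).
The state is a dict: "t": time; "qpos": joint angles; "qvel": joint speeds; "joint_torque": joint torques, N m; "ee_pos": TCP position; "orientation": TCP orientation; "ft_force": force on the tool from outside, world axes, zero at the start; "moment": the same for the moment, N m; "width": finger opening in mm.
Only numpy, scipy, OpenCV 4.12 (cv2) and the standard library are available. Lean on these libraries where they do the work, as an engineer would, in place of code of your own. Each camera call takes 0.05 s, during which the arm holds its last target. There are 200 camera calls.

TASK

Pack the pump set: first press the base plate (the one with the square shaft standing on it) fully home into the foam pocket cut to its shape, then slide over its shaft, in this order, the tall octagonal housing, the thin plain ring and last the cover with the hub up, each resting flat on the one below. Also press the open-ended spanner fully home into its own foam pocket (at any time), and do not push aside or tip over the black casting and the jar.

Things in the scene. Friction and masses are not known exactly. Their poses are not given: they have to be found in the camera images.
- foam_plate: Fixed firm black foam block 150 (x) x 110 (y) x 16 mm high; origin at the centre of its underside. Blue-floored pocket 8 mm deep (floor at z = 8) in the plate's outline plus 2 mm all round, 3 mm bevel at the mouth: 56 x 52 centred on the origin and a 26 wide nose reaching x = +50. Plate home: origin 8 mm above the block's origin, axes parallel; half a turn round it does not fit.
- foam_spanner: Fixed firm black foam block 150 (x) x 110 (y) x 16 mm; origin at the centre of its underside. Blue-floored pocket 8 mm deep (floor at z = 8), spanner's outline plus 2 mm all round, 3 mm bevel: 36 wide from x = -58 to -22, then a 16 wide slot to x = +58. Spanner home: origin 8 mm above the block's origin, axes parallel, 7 mm proud of the foam; fits one way round only.
- plate: Base plate, bright aluminium, about 0.22 kg, loose: 12 mm thick, 56 (x) x 52 (y) mm centred on the origin plus a 26 wide nose reaching x = +50. Over the origin stands a square steel shaft 14 x 14 mm (sides parallel to x and y) from z = 12 to 72 mm, good to grip. Origin at the underside on the shaft axis; z up.
- housing: Pump housing, bright aluminium octagonal ring, 56 mm across flats (flats face x, y and the diagonals), 36 mm tall, octagonal through bore 26 mm across flats, 0.21 kg, loose, lying flat. Both faces alike. Origin at the centre of the underside; z up.
- spacer: Thin plain steel ring, 48 mm outside diameter, bore 26 mm, 12 mm thick, 0.11 kg, loose, lying flat. Origin at the centre of the underside; z up.
- cover: Cover, bright aluminium, 0.09 kg, loose, lying flat hub up: round flange 52 mm in diameter and 10 mm thick, on it a round hub 35 mm in diameter up to z = 28 mm; through bore 26 mm. Origin at the centre of the underside; z up.
- spanner: Flat open-ended steel spanner, 15 mm thick, 0.24 kg, loose, lying flat: forked head 36 mm wide (y) at x = -58 to -22 opening to -x, straight handle 16 mm wide (y) at x = -22 to +58. Origin at the underside on the handle's centre line, near the centre of mass; z up. Both faces alike.
- casting: Bystander: loose black cast octagonal ring, 80 mm across flats, bore 52 mm, 24 mm tall; not part of the set. Origin at the centre of the underside.
- jar: Bystander: small closed grease jar with a black cap, 56 mm in diameter, 65 mm tall, loose. Origin at the centre of the underside.
Things that resemble listed ones, but are neither listed nor needed, are in the scene too. Of the things shaped like the spanner, the steel one is meant.

How it is judged (in metres and radians):
On the way, in this order (a step that is already met when the one before it is completed fails the run):
1. the base plate is fully home in its foam pocket (x of plate in the frame of foam_plate between -0.005 and 0.005 m and y of plate in the frame of foam_plate between -0.005 and 0.005 m and z of plate in the frame of foam_plate between 0.0055 and 0.0105 m and angle between the x axis of plate and the x axis of foam_plate, either way round below 0.12 rad and angle between plate's own z axis and vertical below 0.07 rad), for 0.2 s.
2. the octagonal housing rests flat on the base plate, over its shaft, the plate still home (all of step 1 and horizontal distance between housing and plate below 0.009 m and z of housing in the frame of plate between 0.009 and 0.015 m and angle between housing's own z axis and vertical below 0.07 rad), for 0.2 s.
3. the plain ring rests flat on the housing (all of step 2 and horizontal distance between spacer and plate below 0.009 m and z of spacer in the frame of housing between 0.033 and 0.039 m and angle between spacer's own z axis and vertical below 0.07 rad), for 0.2 s.
4. the cover rests flat on the ring, hub up (all of step 3 and horizontal distance between cover and plate below 0.009 m and z of cover in the frame of spacer between 0.009 and 0.015 m and angle between cover's own z axis and vertical below 0.07 rad), for 0.2 s.
At the end, for the whole second after the job is handed in: Plate and spanner home in their own pockets (5 mm sideways, 2.5 mm in height, 0.12 rad in direction); housing, ring and cover stacked on the plate in that order, each within 9 mm of the shaft axis and 3 mm of its height on the one below; all five level within 0.07 rad and at rest (all of step 4 and x of spanner in the frame of foam_spanner between -0.005 and 0.005 m and y of spanner in the frame of foam_spanner between -0.005 and 0.005 m and z of spanner in the frame of foam_spanner between 0.0055 and 0.0105 m and angle between the x axis of spanner and the x axis of foam_spanner, either way round below 0.12 rad and angle between spanner's own z axis and vertical below 0.07 rad and linear speed of each of plate, housing, spacer, cover, spanner below 0.02 m/s and angular speed of each of plate, housing, spacer, cover, spanner below 0.2 rad/s); the robot touches nothing.
It fails at once if the black casting is pushed more than 30 mm aside (distance of casting from where it was at the start of the episode above 0.03 m).
It fails at once if the jar is pushed more than 30 mm aside or tipped over (distance of jar from where it was at the start of the episode above 0.03 m or angle between jar's own z axis and vertical above 0.5 rad).
It also fails if it takes over 125 s, if anything falls off the work surface, if the arm or the gripper's body presses on something with over 40 N, if the wrist force passes 120 N, or if a joint passes its speed limit or range.

## Working session

There is one attempt and no reset: what is moved stays moved. The work goes in short steps, Python scripts to look and compute and a tool call to move; the robot and the scene stay as the last step left them, time stands still between calls to the robot, and variables do not carry over. Pictures are saved under pics/ and viewed, about 12 in all and at most 16, crops included, and the job is handed in when it is done.

Besides the shell and the picture viewer there is one more tool, called after "Emit:" as name(argument=value, ...) on one line, values as JSON. arm_command: Moves the arm, as the interface text tells. Its arguments: {"type":"object","properties":{"targets":{"type":"array","items":{"type":"array","items":{"type":"number"}}},"gripper":{"type":"number"}},"required":["targets"]}

```bash
mkdir -p pics; ls
python3 - <<'E'
from workcell import *
import cv2
o=get_obs(); print(o)
for n in("top","scene"):
    cv2.imwrite(f"pics/{n}0.png",get_image(n)); print(n,camera_model(n))
print(camera_model("wrist"),tip_reach)
E
```

```text
pics
{'t': 0.0, 'qpos': array([ 1.13698468e+00,  4.23841965e-01,  1.63071142e+00,  1.85318561e-07,
        1.08860864e+00, -1.90237406e-02]), 'qvel': array([-2.70479317e-05,  6.23076640e-04, -3.07283664e-06, -5.84779327e-04,
       -3.86670806e-04,  1.08934199e-03]), 'joint_torque': array([ 2.40585330e-03, -5.44622254e+01, -2.73667520e+01,  6.44784328e-02,
        2.26487214e-02, -1.44868659e-04]), 'ee_pos': array([251.63173732, 571.50763059, 238.89256806]), 'orientation': array([-1.37819605, -0.89748376,  0.89967217]), 'ft_force': array([0.12680674, 0.34882825, 0.2743445 ]), 'moment': array([-0.00934408,  0.01969777, -0.01304829]), 'width': 87.76866965380582}
top {'mtx': array([[454.06203526,   0.        , 324.40340509],
       [  0.        , 454.06203526, 237.78971412],
       [  0.        ,   0.        ,   1.        ]]), 'position': array([ 297.05759578,  114.30367295, 1046.84398711]), 'orientation': array([ 0.16432254, -0.16112999, -1.50933172])}
scene {'mtx': array([[552.20706166,   0.        , 317.59955269],
       [  0.        , 552.20706166, 247.38765102],
       [  0.        ,   0.        ,   1.        ]]), 'position': array([1501.846372  ,   22.51818894,  893.11417675]), 'orientation': array([0.68487495, 0.64022161, 1.37548344])}
{'mtx': array([[392.90296223,   0.        , 325.16437683],
       [  0.        , 392.90296223, 239.49743245],
       [  0.        ,   0.        ,   1.        ]]), 'position': array([183.38761753, 602.19441867, 383.83359138]), 'orientation': array([-0.24355388, -0.15640456,  1.14952002])} 17.0
```

View pics/top0.png

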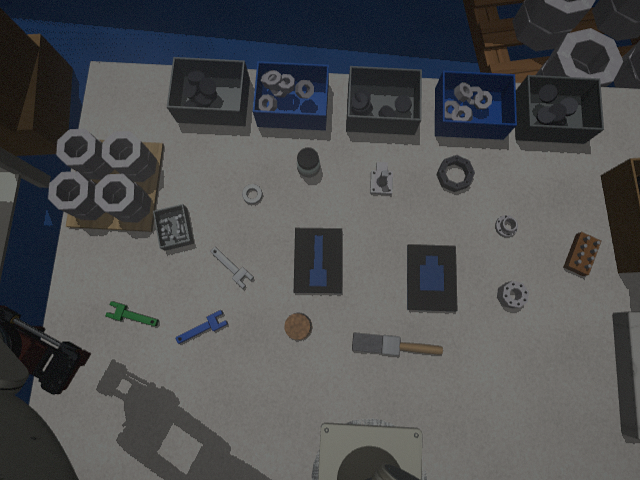

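View pics/scene0.png

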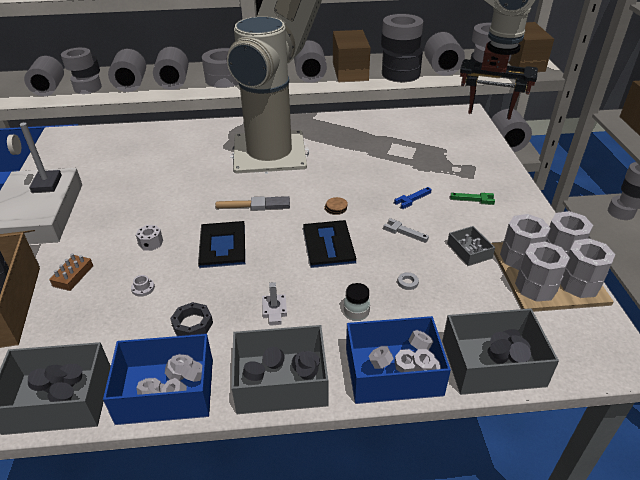

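The candidates in the top picture are:
- **Spanners:** steel (232,267) is the one I want. Blue (203,327) and green (132,314) are look-alikes.
- **Housing:** (514,294). The casting (456,174) and the big rings on the pallet at left resemble it.
- **Cover:** hubbed part at (506,226).
- **Ring:** (252,194). The rings in the blue bins are not it.
- **Plate:** (382,180).
- **Foam blocks:** spanner foam (318,260), plate foam (432,278).
- **Jar:** (308,164).

```bash
cat > h.py <<'E'
from workcell import *
import numpy as np, cv2
from scipy.spatial.transform import Rotation as R
from scipy.optimize import minimize
def ngon(af,n=8): 
    r=af/2/np.cos(np.pi/n); a=(np.arange(n)+.5)*2*np.pi/n
    return np.c_[r*np.cos(a),r*np.sin(a)]
circ=lambda d: ngon(d,48)
rect=lambda x0,x1,y0,y1: np.array([[x0,y0],[x1,y0],[x1,y1],[x0,y1]],float)
PL=np.array([[-28,-26],[28,-26],[28,-13],[50,-13],[50,13],[28,13],[28,26],[-28,26]],float)
SP=np.array([[-58,-18],[-22,-18],[-22,-8],[58,-8],[58,8],[-22,8],[-22,18],[-58,18],[-58,9],[-40,9],[-40,-9],[-58,-9]],float)
SH={'plate':[(PL,0,12),(rect(-7,7,-7,7),12,72)],'housing':[(ngon(56),0,36)],'spacer':[(circ(48),0,12)],
'cover':[(circ(52),0,10),(circ(35),10,28)],'spanner':[(SP,0,15)],'foam_plate':[(rect(-75,75,-55,55),0,16)],
'foam_spanner':[(rect(-75,75,-55,55),0,16)],'casting':[(ngon(80),0,24)],'jar':[(circ(56),0,65)]}
def proj(cm,P):
    Q=R.from_rotvec(cm['orientation']).inv().apply(np.atleast_2d(P)-cm['position'])*[1,-1,-1]
    q=Q@cm['mtx'].T; return q[:,:2]/q[:,2:]
def ray(cm,uv,z):
    uv=np.atleast_2d(uv); d=np.c_[uv,np.ones(len(uv))]@np.linalg.inv(cm['mtx']).T*[1,-1,-1]
    d=R.from_rotvec(cm['orientation']).apply(d); p=cm['position']
    return p+d*((z-p[2])/d[:,2])[:,None]
S=4
def render(cm,th,x,y,a,z0=0,box=None):
    c,s=np.cos(a),np.sin(a); M=np.array([[c,s],[-s,c]]); u0,v0,w,h=box
    im=np.zeros((h*S,w*S),np.uint8)
    for poly,za,zb in SH[th]:
        b=poly@M+[x,y]; n=len(b)
        A=(proj(cm,np.c_[b,np.full(n,z0+za)])-[u0,v0]+.5)*S; B=(proj(cm,np.c_[b,np.full(n,z0+zb)])-[u0,v0]+.5)*S
        A=np.int32(A*16);B=np.int32(B*16)
        for q in [A,B]+[np.array([A[i],A[(i+1)%n],B[(i+1)%n],B[i]]) for i in range(n)]:
            cv2.fillPoly(im,[q],255,shift=4)
    return cv2.resize(im,(w,h),interpolation=cv2.INTER_AREA)/255.
def fillm(m):
    c,_=cv2.findContours(m.astype(np.uint8),cv2.RETR_EXTERNAL,cv2.CHAIN_APPROX_NONE)
    o=np.zeros(m.shape,np.uint8); cv2.drawContours(o,[max(c,key=cv2.contourArea)],-1,1,-1); return o.astype(float)
def fit(obs,th,x0,angs,z0=0,symmetric=False):
    """obs: list of (cm,mask)"""
    D=[]
    for cm,m in obs:
        m=fillm(m); ys,xs=np.nonzero(m); b=(xs.min()-15,ys.min()-15,np.ptp(xs)+31,np.ptp(ys)+31)
        mm=np.pad(m,20)[b[1]+20:b[1]+20+b[3],b[0]+20:b[0]+20+b[2]]; D.append((cm,mm,b))
    def cost(p):
        e=0
        for cm,m,b in D: e+=np.abs(render(cm,th,p[0],p[1],p[2]/50,z0,b)-m).sum()/m.sum()
        return e/len(D)
    best=None
    for a in angs:
        s=np.array([x0[0],x0[1],a*50]); 
        r=minimize(cost,s,method='Nelder-Mead',options=dict(initial_simplex=s+np.array([[0,0,0],[8,0,0],[0,8,0],[0,0,10]]),xatol=.05,fatol=1e-4))
        if best is None or r.fun<best.fun: best=r
    return best.x*[1,1,.02],best.fun
def pick(cam,th,near=None):
    l=silhouettes(cam,th)
    if near is not None: l=[d for d in l if np.hypot(*(np.array(d['at'])-near))<20]
    return l[0] if l else None
E
cat > m.py <<'E'
from h import *
top0=dict(plate=(382,180),housing=(514,294),spacer=(252,194),cover=(506,226),spanner=(232,267),foam_plate=(432,278),foam_spanner=(318,260),casting=(456,174),jar=(308,164))
ct,cs=camera_model('top'),camera_model('scene'); get_image('top'); get_image('scene')
for th,uv in top0.items():
    h=SH[th][0][2]; x0=ray(ct,uv,h/2)[0]; us=proj(cs,x0)[0]
    t=pick('top',th,uv); s=pick('scene',th,us)
    A=np.arange(0,2*np.pi,np.pi/4) if th in('plate','spanner') else ([0,.3,-.3] if th in ('foam_plate','foam_spanner') else ([0,.4] if th in('housing','casting') else [0]))
    for nm,ob in (('t',[(ct,t)]),('s',[(cs,s)]),('ts',[(ct,t),(cs,s)])):
        if any(d is None for _,d in ob): print(th,nm,'missing'); continue
        if nm=='ts' or t is None or s is None or th in('plate','spanner','foam_plate','foam_spanner'):
            p,e=fit([(c,d['pixels']) for c,d in ob],th,x0,A); print(th,nm,np.round(p,2),round(e,3),[round(d['conf'],2) for _,d in ob])
E
python3 m.py
```

```text
plate t [662.53  -5.98  -0.  ] 0.065 [0.87]
plate s [ 6.6053e+02 -6.7600e+00  1.0000e-02] 0.059 [0.61]
plate ts [ 6.6164e+02 -6.4200e+00  1.0000e-02] 0.07 [0.87, 0.61]
housing ts [ 408.72 -308.08    0.63] 0.052 [0.69, 0.68]
spacer ts [6.1494e+02 3.0138e+02 1.1000e-01] 0.12 [0.71, 0.71]
cover ts [ 5.7096e+02 -3.0475e+02  1.4000e-01] 0.117 [0.81, 0.6]
spanner t [439.72 335.89   0.87] 0.101 [0.79]
spanner s [436.76 335.12   0.88] 0.12 [0.56]
spanner ts [438.89 335.3    0.88] 0.125 [0.79, 0.56]
foam_plate t [ 4.3971e+02 -1.2720e+02  2.0000e-02] 0.025 [0.92]
foam_plate s [ 4.3694e+02 -1.2855e+02  1.0000e-02] 0.027 [0.97]
foam_plate ts [ 4.3864e+02 -1.2744e+02  2.0000e-02] 0.032 [0.92, 0.97]
foam_spanner t [4.6477e+02 1.3594e+02 5.0000e-02] 0.027 [0.81]
foam_spanner s [4.6304e+02 1.3484e+02 5.0000e-02] 0.025 [0.8]
foam_spanner ts [4.6454e+02 1.3559e+02 5.0000e-02] 0.029 [0.81, 0.8]
casting ts [ 6.9236e+02 -1.8222e+02  4.1000e-01] 0.092 [0.85, 0.84]
jar ts [ 6.9035e+02  1.7165e+02 -4.0000e-02] 0.212 [0.92, 0.76]
```

```bash
cat >> h.py <<'E'
def tool():
    o=get_obs(); M=R.from_rotvec(o['orientation']).as_matrix(); return o,M
def plan(x,y,z,th=None,show=True):
    """turn (tool y) first, then shift in tool axes AFTER the turn"""
    o,M=tool(); a=np.arctan2(M[1,0],M[0,0]); d=0
    if th is not None: d=(th-a+np.pi/2)%np.pi-np.pi/2   # half turn gives same grasp
    M2=R.from_rotvec([0,0,d]).as_matrix()@M
    v=M2.T@(np.array([x,y,z])-o['ee_pos'])
    print('pos',o['ee_pos'].round(1),'theta',round(a,3),'tilt',M[:,1].round(3),'q',o['qpos'].round(2),'w',round(o['width'],1),'F',o['ft_force'].round(1),'t',round(o['t'],2))
    print('TURN',round(-d,3),'SHIFT',v.round(1))
E
python3 - <<'E'
from h import *
plan(661.6,-6.4,230,0.0); plan(661.6,-6.4,230,np.pi/2)
cm=camera_model('wrist'); o,M=tool()
print(M.T@(cm['position']-o['ee_pos']), M.T@R.from_rotvec(cm['orientation']).as_matrix())
E
```

```text
pos [251.9 572.  239.7] theta 1.156 tilt [ 0.  0. -1.] q [ 1.14  0.42  1.63 -0.    1.09 -0.02] w 87.5 F [0.2 0.7 0.3] t 1.1
TURN 1.156 SHIFT [ 409.7    9.7 -578.4]
pos [251.9 572.  239.7] theta 1.156 tilt [ 0.  0. -1.] q [ 1.14  0.42  1.63 -0.    1.09 -0.02] w 87.5 F [0.2 0.7 0.3] t 1.1
TURN -0.415 SHIFT [-578.4    9.7 -409.7]
[   0.30280334 -144.83281081   74.81800541] [[ 9.99999410e-01 -9.64977105e-04  4.98269497e-04]
 [ 7.40508850e-04  2.70243349e-01 -9.62791766e-01]
 [ 7.94417993e-04  9.62791567e-01  2.70243904e-01]]
```

Emit:
arm_command(targets=[[0, 0, 0, 0.1156], [0, 0, 0, 0.1156], [0, 0, 0, 0.1156], [0, 0, 0, 0.1156], [0, 0, 0, 0.1156], [0, 0, 0, 0.1156], [0, 0, 0, 0.1156], [0, 0, 0, 0.1156], [0, 0, 0, 0.1156], [0, 0, 0, 0.1156]], gripper=100)

```text
t: 1.93
ee_pos: [251.8, 572.0, 239.7]
orientation: [-1.571, 0.004, -0.004]
ft_force: [-0.6, 0.9, 0.6]
width: 87.8
```

Emit:
arm_command(targets=[[20.5, 0.5, -28.9, 0], [20.5, 0.5, -28.9, 0], [20.5, 0.5, -28.9, 0], [20.5, 0.5, -28.9, 0], [20.5, 0.5, -28.9, 0], [20.5, 0.5, -28.9, 0], [20.5, 0.5, -28.9, 0], [20.5, 0.5, -28.9, 0], [20.5, 0.5, -28.9, 0], [20.5, 0.5, -28.9, 0], [20.5, 0.5, -28.9, 0], [20.5, 0.5, -28.9, 0], [20.5, 0.5, -28.9, 0], [20.5, 0.5, -28.9, 0], [20.5, 0.5, -28.9, 0], [20.5, 0.5, -28.9, 0], [20.5, 0.5, -28.9, 0], [20.5, 0.5, -28.9, 0], [20.5, 0.5, -28.9, 0], [20.5, 0.5, -28.9, 0]])

```text
t: 3.6
ee_pos: [662.7, -7.7, 229.7]
orientation: [-1.571, 0.0, -0.0]
ft_force: [1.1, 1.0, -0.1]
width: 88.3
```

```bash
cat > w.py <<'E'
import sys
from h import *
# usage: w.py thing x y angle z0 picname
th,x,y,a,z0=sys.argv[1],*map(float,sys.argv[2:6])
cm=camera_model('wrist'); im=get_image('wrist'); uv=proj(cm,[x,y,z0+SH[th][0][2]/2])[0]
for d in [d for d in silhouettes('wrist',th) if np.hypot(*(np.array(d['at'])-uv))<110][:2]:
    p,e=fit([(cm,d['pixels'])],th,(x,y),[a],z0); print(th,p.round(3),round(e,3),round(d['conf'],2),np.round(d['at']),uv.round())
    c,s=np.cos(p[2]),np.sin(p[2])
    for poly,za,zb in SH[th]:
        for zz in(za,zb):
            b=poly@np.array([[c,s],[-s,c]])+p[:2]; cv2.polylines(im,[np.int32(proj(cm,np.c_[b,np.full(len(b),z0+zz)]))],True,(0,0,255),1)
if len(sys.argv)>6: cv2.imwrite('pics/'+sys.argv[6],im)
plan(x,y,100,0)
E
sleep 0.2; python3 w.py plate 661.6 -6.4 0 0 w1.png
```

```text
plate [ 6.60106e+02 -5.83300e+00  1.70000e-02] 0.034 0.72 [328. 208.] [325. 209.]
pos [664.3 -10.1 229.6] theta -0.004 tilt [ 0.002 -0.001 -1.   ] q [-0.03  0.49  1.55 -0.    1.1  -0.03] w 87.6 F [ 0.9 -0.4  0.2] t 3.7
TURN -0.004 SHIFT [ -3.  129.6   3.9]
```

View pics/w1.png

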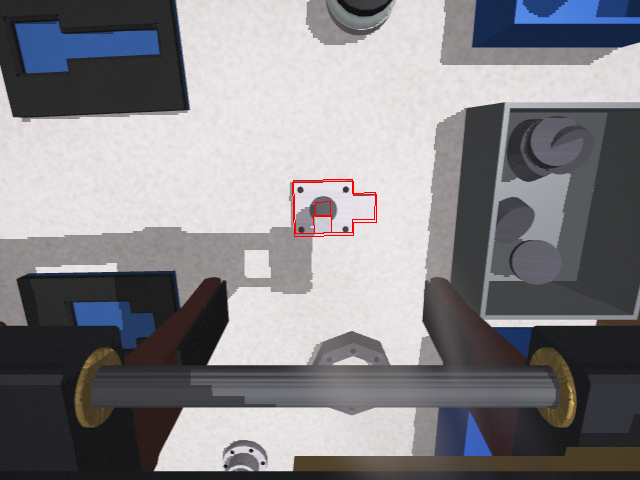

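Wrist view: the plate at (325,208) has its nose pointing right, which is +x, and the outline agrees. The plate foam (95,305) and spanner foam (100,55) show at the left. I'll settle the arm, then descend.

Emit:
arm_command(targets=[[-1, 19, 1, 0], [-1, 20, 1, 0], [-1, 20, 1, 0], [-1, 20, 1, 0], [0, 0, 0, 0], [0, 0, 0, 0], [0, 0, 0, 0]])

```text
t: 4.28
ee_pos: [658.3, -1.6, 151.8]
orientation: [-1.571, -0.001, -0.001]
ft_force: [-0.1, 0.5, -0.3]
width: 88.0
```

```bash
python3 w.py plate 660.5 -6 0 0 w2.png
```

```text
plate [ 6.59852e+02 -5.72300e+00 -3.00000e-03] 0.02 0.63 [334. 236.] [329. 236.]
pos [658.8  -1.8 152.4] theta 0.0 tilt [ 0.003 -0.    -1.   ] q [-0.02  0.57  1.61  0.    0.96 -0.02] w 88.0 F [-0.3 -0.1  0.3] t 4.38
TURN 0.0 SHIFT [ 1.6 52.4 -4.2]
```

Emit:
arm_command(targets=[[1, 20, -2, 0], [0, 20, -2, 0], [0, 20, 0, 0], [0, 20, 0, 0], [0, 12, 0, 0], [0, 10, 0, 0], [0, 0, 0, 0], [0, 0, 0, 0]])

```text
t: 5.05
ee_pos: [659.2, -6.0, 49.1]
orientation: [-1.571, -0.0, -0.0]
ft_force: [0.1, -0.4, -0.2]
width: 87.7
```

Emit:
arm_command(targets=[[0, 0, 0, 0], [0, 0, 0, 0], [0, 0, 0, 0], [0, 0, 0, 0], [0, 0, 0, 0], [0, 0, 0, 0], [0, 0, 0, 0], [0, 0, 0, 0], [0, 0, 0, 0], [0, 0, 0, 0], [0, 0, 0, 0], [0, 0, 0, 0]], gripper=0)

```text
t: 6.05
ee_pos: [659.1, -6.0, 48.7]
orientation: [-1.571, -0.0, -0.0]
ft_force: [0.3, -0.6, -1.2]
width: 13.5
```

Emit:
arm_command(targets=[[0, -20, 0, 0], [0, -20, 0, 0], [0, -20, 0, 0], [0, -21, 0, 0], [-22, 0, -21.4, 0], [-22, 0, -21.4, 0], [-22, 0, -21.4, 0], [-22, 0, -21.4, 0], [-22, 0, -21.4, 0], [-22, 0, -21.4, 0], [-22, 0, -21.4, 0], [-22, 0, -21.4, 0], [-22, 0, -21.4, 0], [-21, 0, -21.4, 0], [0, 0, 0, 0], [0, 0, 0, 0], [0, 0, 0, 0]])

```text
t: 7.47
ee_pos: [440.0, -220.1, 129.7]
orientation: [-1.571, 0.0, -0.001]
ft_force: [0.4, -0.3, -2.8]
width: 14.0
```

```bash
python3 w.py foam_plate 438.6 -127.4 0.02 0 w3.png
python3 - <<'E'
from h import *
# held plate yaw/offset seen from wrist
get_image('wrist'); cm=camera_model('wrist'); o=get_obs()
for d in silhouettes('wrist','plate')[:1]:
    p,e=fit([(cm,d['pixels'])],'plate',o['ee_pos'][:2],[0],o['ee_pos'][2]-48.7); print(p.round(3),e,d['conf'],d['at'])
E
```

```text
foam_plate [ 4.35916e+02 -1.27698e+02  1.10000e-02] 0.013 0.76 [319.  92.] [324. 100.]
pos [ 440.5 -219.6  129.7] theta 0.001 tilt [ 0. -0. -1.] q [-0.49  0.4   1.99  0.    0.75 -0.49] w 13.5 F [ 0.5  0.4 -2.3] t 7.57
TURN 0.001 SHIFT [-2.  29.7 92.2]
[ 4.40056e+02 -2.18737e+02 -5.00000e-03] 0.2753461890592813 0.61 [334.9, 273.8]
```

View pics/w3.png

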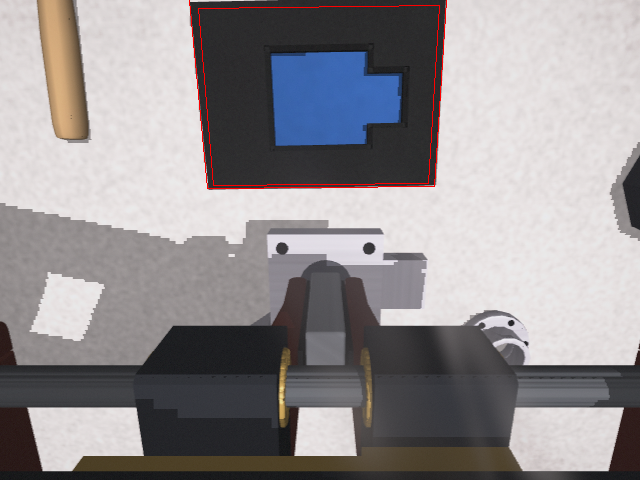

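The held plate hangs level with its nose to +x. The plate pocket floor spans about columns 272–402 and rows 51–146. I'll cross-check the pocket centre from its floor edges.

Run:
```python
from h import *
im=get_image('wrist');cm=camera_model('wrist')
hsv=cv2.cvtColor(im,cv2.COLOR_BGR2HSV); m=cv2.inRange(hsv,(95,90,60),(125,255,255)); m[200:]=0
ys,xs=np.nonzero(m); P=ray(cm,np.c_[xs,ys],8)
for n,v in(('x',P[:,0]),('y',P[:,1])): print(n,v.min(),v.max(),(v.min()+v.max())/2)
c,_=cv2.findContours(m,0,2); c=max(c,key=cv2.contourArea); Q=ray(cm,c[:,0].astype(float),8)
print('floor pocket rel area',cv2.contourArea(np.float32(Q[:,:2])),'expected',60*56+22*30)
l=P[:,0]<P[:,0].min()+50; print('y body',np.percentile(P[l,1],[1,99]),'nose y',np.percentile(P[P[:,0]>P[:,0].max()-10,1],[2,98]))
M=cv2.moments(np.float32(Q[:,:2])-np.float32([436,-128])); E=np.array([60*56*0+22*30*41,0])/(60*56+22*30)
print('centroid origin',436+M['m10']/M['m00']-E[0],-128+M['m01']/M['m00'])
plan(436.2,-127.7,85)
```

```text
x 404.9031664083393 488.0917921707839 446.4974792895616
y -155.73687152519165 -98.76755194370202 -127.25221173444683
floor pocket rel area 3985.2863700472517 expected 4020
y body [-155.04540653  -99.96520343] nose y [-141.00054271 -112.00119035]
centroid origin 435.4939464416023 -127.29892468011768
pos [ 440.4 -219.4  129.6] theta 0.001 tilt [ 0.  0. -1.] q [-0.49  0.4   1.99  0.    0.75 -0.49] w 14.0 F [-0.   0.2 -2.5] t 7.72
TURN 0 SHIFT [-4.1 44.6 91.7]
```

Emit:
arm_command(targets=[[-1.5, 0, 18, -0.01], [-1, 0, 19, 0], [-1, 0, 19, 0], [-1, 0, 18, 0], [0, 0, 17.5, 0], [0, 0, 0, 0], [0, 15, 0, 0], [0, 15, 0, 0], [0, 15, 0, 0], [0, 9, 0, 0], [0, 0, 0, 0], [0, 0, 0, 0], [0, 0, 0, 0]])

```text
t: 8.8
ee_pos: [435.1, -128.8, 76.1]
orientation: [-1.571, -0.008, 0.007]
ft_force: [-0.4, -0.4, -1.4]
width: 13.4
```

Emit:
arm_command(targets=[[0.6, 3, 0.8, 0], [0, 3, 0, 0], [0, 3, 0, 0], [0, 3, 0, 0], [0, 3, 0, 0], [0, 2, 0, 0], [0, 0, 0, 0], [0, 0, 0, 0]])

```text
t: 9.47
ee_pos: [435.1, -127.7, 58.5]
orientation: [-1.571, -0.008, 0.008]
ft_force: [0.0, -0.3, -2.3]
width: 14.1
```

Emit:
arm_command(targets=[[0, 1, 0, 0], [0, 1, 0, 0], [0, 1, 0, 0], [0, 0, 0, 0], [0, 0, 0, 0]])

```text
t: 9.88
ee_pos: [435.3, -127.8, 56.7]
orientation: [-1.571, -0.008, 0.008]
ft_force: [-3.9, 0.9, 13.8]
width: 13.7
```

Emit:
arm_command(targets=[[0, 1, 0, 0], [0, 0, 0, 0], [0, -1.5, 0, 0], [0, 0, 0, 0]])

```text
t: 10.22
ee_pos: [435.6, -127.8, 56.7]
orientation: [-1.571, -0.009, 0.007]
ft_force: [-0.4, 0.1, -1.6]
width: 13.7
```

Emit:
arm_command(targets=[[0, 0, 0, 0], [0, 0, 0, 0], [0, 0, 0, 0], [0, 0, 0, 0], [0, 0, 0, 0], [0, -15, 0, 0], [0, -25, 0, 0], [0, -30, 0, 0], [0, -30, 0, 0], [0, -30, 0, 0], [0, 0, 0, 0], [0, 0, 0, 0]], gripper=60)

```text
t: 11.22
ee_pos: [436.2, -128.1, 187.6]
orientation: [-1.572, -0.011, 0.005]
ft_force: [-0.4, 0.8, -0.3]
width: 52.7
```

```bash
python3 w.py plate 435.6 -127.5 0.01 8 w4.png
python3 - <<'E'
from h import *
o=get_obs();print(o['width']); plan(408.7,-308,190,0.63); plan(408.7,-308,190,0.63-np.pi/4)
E
```

```text
plate [ 4.35034e+02 -1.27726e+02  1.30000e-02] 0.018 0.95 [331. 220.] [325. 221.]
pos [ 434.6 -127.5  185.5] theta 0.01 tilt [-0.001  0.    -1.   ] q [-0.31  0.25  2.04 -0.    0.85 -0.32] w 52.9 F [-0.2  0.6 -0.1] t 11.32
TURN 0.01 SHIFT [ 1.1 85.5  0. ]
52.85438684255774
pos [ 434.6 -127.5  185.5] theta 0.01 tilt [-0.001  0.    -1.   ] q [-0.31  0.25  2.04 -0.    0.85 -0.32] w 52.9 F [-0.2  0.6 -0.1] t 11.32
TURN -0.62 SHIFT [-127.3   -4.4 -130.6]
pos [ 434.6 -127.5  185.5] theta 0.01 tilt [-0.001  0.    -1.   ] q [-0.31  0.25  2.04 -0.    0.85 -0.32] w 52.9 F [-0.2  0.6 -0.1] t 11.32
TURN 0.165 SHIFT [   2.3   -4.6 -182.3]
```

View pics/w4.png

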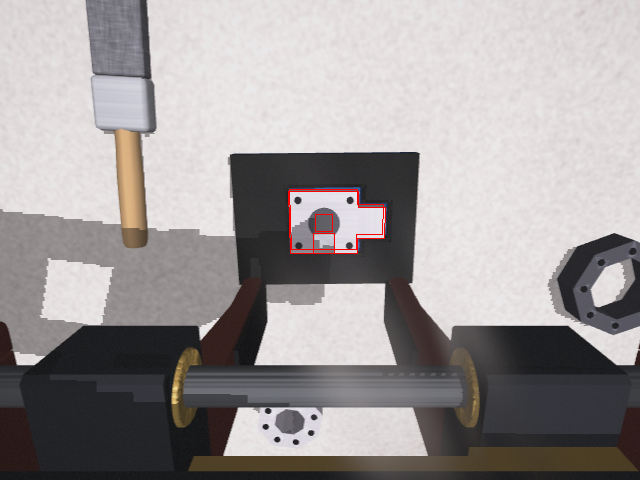

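The plate sits flush in its pocket at (335,222), with a blue rim showing evenly. Next is the housing, the octagonal ring with holes at (290,425).

Emit:
arm_command(targets=[[0, 0, 0, 0.0825], [0, 0, 0, 0.0825], [0, 0, -22.7, 0], [0, 0, -22.8, 0], [0, 0, -22.8, 0], [0, 0, -22.8, 0], [0, 0, -22.8, 0], [0, 0, -22.8, 0], [0, 0, -22.8, 0], [0, 0, -22.8, 0], [0, 0, 0, 0], [0, 0, 0, 0], [0, 0, 0, 0], [0, 0, 0, 0]], gripper=100)

```text
t: 12.48
ee_pos: [406.7, -306.6, 185.3]
orientation: [-1.566, 0.122, -0.12]
ft_force: [0.6, -0.9, 0.1]
width: 87.6
```

```bash
python3 w.py housing 407 -308 -0.155 0 w5.png
```

```text
housing [ 4.05755e+02 -3.08020e+02 -1.64000e-01] 0.015 0.59 [325. 237.] [327. 226.]
pos [ 407.1 -306.8  185.8] theta -0.154 tilt [-0.001  0.001 -1.   ] q [-0.67  0.33  1.92  0.    0.89 -0.52] w 87.5 F [-0.2 -0.2  0.7] t 12.58
TURN -0.154 SHIFT [ 0.  85.8 -1.3]
```

View pics/w5.png

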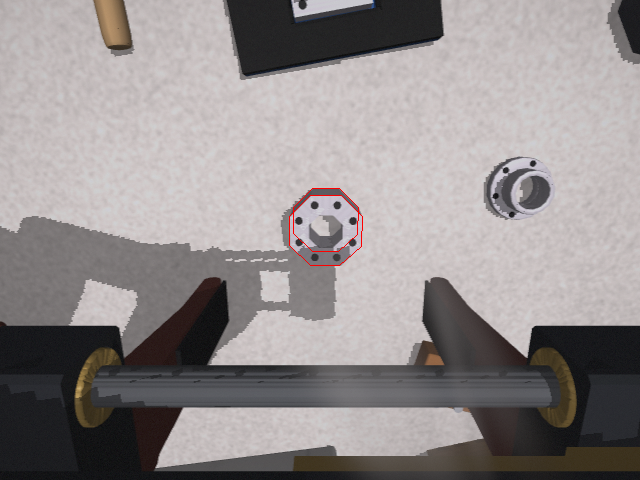

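The housing is centred at (326,228) with flats facing the jaws; the cover is at (520,190). I'll descend and grip.

Emit:
arm_command(targets=[[-1.1, 25, -1.4, 0.01], [0, 25, 0, 0], [0, 25, 0, 0], [0, 25, 0, 0], [0, 25, 0, 0], [0, 20, 0, 0], [0, 12, 0, 0], [0, 7, 0, 0], [0, 0, 0, 0], [0, 0, 0, 0]])

```text
t: 13.42
ee_pos: [406.2, -309.1, 22.6]
orientation: [-1.567, 0.129, -0.13]
ft_force: [-0.3, -0.6, 0.4]
width: 87.8
```

Emit:
arm_command(targets=[[0, 0, 0, 0], [0, 0, 0, 0], [0, 0, 0, 0], [0, 0, 0, 0], [0, 0, 0, 0], [0, 0, 0, 0], [0, 0, 0, 0], [0, 0, 0, 0]], gripper=0)

```text
t: 14.08
ee_pos: [406.0, -309.2, 22.6]
orientation: [-1.567, 0.129, -0.13]
ft_force: [-0.7, 0.6, 5.4]
width: 55.6
```

Run:
```python
from h import *
plan(435.3,-127.8,120)
```

```text
pos [ 406.  -309.2   22.6] theta -0.165 tilt [ 0.001 -0.    -1.   ] q [-0.67  0.62  1.98  0.    0.54 -0.51] w 55.6 F [-0.7  0.6  5.4] t 14.08
TURN 0 SHIFT [ -0.8 -97.5 183.8]
```

Emit:
arm_command(targets=[[0, -25, 0, 0], [0, -25, 0, 0], [0, -25, 0, 0], [0, -23, 0, 0], [0, 0, 22.8, 0], [0, 0, 22.8, 0], [0, 0, 22.8, 0], [0, 0, 22.8, 0], [-0.6, 0, 22.8, 0], [0, 0, 22.8, 0], [0, 0, 22.8, 0], [0, 0, 22.8, 0], [0, 0, 0, 0], [0, 0, 0, 0], [0, 0, 0, 0], [0, 0, 0, 0]])

```text
t: 15.42
ee_pos: [435.0, -129.7, 120.1]
orientation: [-1.567, 0.13, -0.13]
ft_force: [-0.2, 0.1, -1.4]
width: 56.2
```

Run:
```python
from h import *
plan(435.3,-128.8,100)
cm=camera_model('wrist'); im=get_image('wrist'); cv2.imwrite('pics/w6.png',im)
o=get_obs()
for d in silhouettes('wrist','housing')[:1]:
    p,e=fit([(cm,d['pixels'])],'housing',o['ee_pos'][:2],[-.165],o['ee_pos'][2]-22.6); print(p.round(2),round(e,3),d['at'])
```

```text
pos [ 435.  -129.7  120.1] theta -0.166 tilt [-0. -0. -1.] q [-0.32  0.37  2.08 -0.    0.69 -0.15] w 56.2 F [-0.2  0.1 -1.4] t 15.42
TURN 0 SHIFT [ 0.1 20.1  1. ]
[ 4.3461e+02 -1.2847e+02 -1.6000e-01] 0.12 [322.0, 304.0]
```

View pics/w6.png

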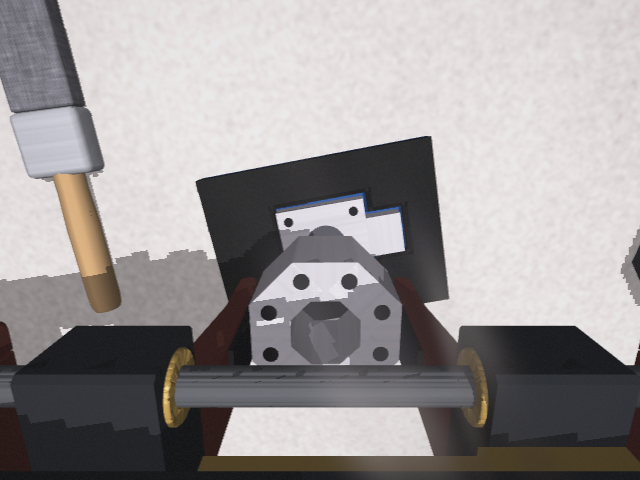

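The housing hangs level over the shaft, which shows through the bore at (325,340). Lowering.

Emit:
arm_command(targets=[[0.2, 10, 0.8, 0], [0, 10, 0, 0], [0, 10, 0, 0], [0, 10, 0, 0], [0, 10, 0, 0], [0, 10, 0, 0], [0, 8, 0, 0], [0, 5, 0, 0], [0, 0, 0, 0], [0, 0, 0, 0]])

```text
t: 16.35
ee_pos: [435.4, -128.2, 46.9]
orientation: [-1.567, 0.13, -0.129]
ft_force: [0.1, -0.2, -2.1]
width: 55.8
```

Emit:
arm_command(targets=[[0, 2, 0, 0], [0, 1.5, 0, 0], [0, 1, 0, 0], [0, 0, 0, 0], [0, 0, 0, 0]])

```text
t: 16.77
ee_pos: [435.5, -128.3, 42.8]
orientation: [-1.567, 0.129, -0.13]
ft_force: [0.1, 0.3, -3.6]
width: 55.5
```

Emit:
arm_command(targets=[[0, 0.6, 0, 0], [0, 0, 0, 0], [0, 0, 0, 0]])

```text
t: 17.02
ee_pos: [435.6, -128.3, 42.6]
orientation: [-1.567, 0.129, -0.13]
ft_force: [-1.4, 0.0, 6.2]
width: 55.8
```

Emit:
arm_command(targets=[[0, 0, 0, 0], [0, 0, 0, 0], [0, 0, 0, 0], [0, 0, 0, 0], [0, 0, 0, 0], [0, -10, 0, 0], [0, -25, 0, 0], [0, -30, 0, 0], [0, -30, 0, 0], [0, -30, 0, 0], [0, -20, 0, 0], [0, 0, 0, 0], [0, 0, 0, 0]], gripper=100)

```text
t: 18.1
ee_pos: [436.1, -128.5, 188.5]
orientation: [-1.568, 0.127, -0.132]
ft_force: [-1.3, 1.0, -0.4]
width: 87.7
```

```bash
python3 w.py housing 435 -127.8 -0.165 20 w7.png
python3 - <<'E'
from h import *
plan(613,301,180,0.9)
E
```

```text
housing [ 4.35102e+02 -1.27111e+02 -1.63000e-01] 0.013 0.82 [332. 236.] [324. 228.]
pos [ 434.8 -128.1  186.5] theta -0.165 tilt [-0.001  0.    -1.   ] q [-0.31  0.25  2.04 -0.    0.85 -0.15] w 87.9 F [ 0.5 -0.   0.6] t 18.2
TURN -0.165 SHIFT [ 0.3 86.5  0.3]
pos [ 434.8 -128.1  186.5] theta -0.165 tilt [-0.001  0.    -1.   ] q [-0.31  0.25  2.04 -0.    0.85 -0.15] w 87.9 F [ 0.5 -0.   0.6] t 18.2
TURN -1.065 SHIFT [446.9   6.1 127.1]
```

Emit:
arm_command(targets=[[7, 1, 30.2, 0], [7, 1, 30.2, 0], [7, 1, 30.2, 0], [7, 1, 30.2, 0], [7, 1, 30.2, 0], [7, 1, 30.2, 0], [7, 1, 30.2, 0], [7, 1, 30.2, 0], [7, 1, 30.2, 0], [7, 1, 30.2, 0], [7, 1, 30.2, 0], [7, 1, 30.2, 0], [7, 1, 30.2, 0], [7, 1, 30.2, 0], [7, 1, 30.2, 0], [0, 0, 0, 0], [0, 0, 0, 0], [0, 0, 0, 0], [0, 0, 0, 0]])

```text
t: 19.78
ee_pos: [612.5, 300.0, 170.8]
orientation: [-1.568, 0.132, -0.128]
ft_force: [-0.2, 0.7, 0.3]
width: 87.7
```

```bash
python3 w.py spacer 613 301 0 0 w8.png
python3 - <<'E'
from h import *
plan(613,301,22)
E
```

```text
spacer [6.13765e+02 3.02315e+02 1.05000e-01] 0.035 0.7 [336. 229.] [327. 223.]
pos [613.  300.  171.7] theta -0.166 tilt [-0.001 -0.001 -1.   ] q [ 0.44  0.58  1.54 -0.    1.02  0.6 ] w 87.7 F [0.  0.3 1.2] t 19.88
TURN -0.166 SHIFT [ 0.  71.7  1. ]
pos [613.  300.  171.7] theta -0.166 tilt [-0.001 -0.001 -1.   ] q [ 0.44  0.58  1.54 -0.    1.02  0.6 ] w 87.7 F [0.  0.3 1.2] t 19.88
TURN 0 SHIFT [ -0.  149.7   1.1]
```

View pics/w8.png

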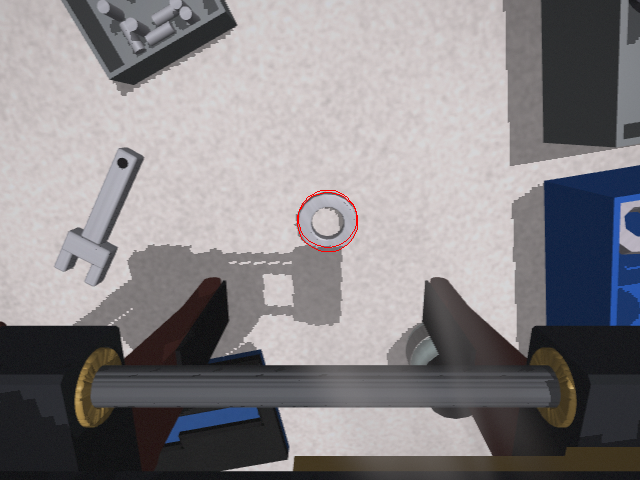

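The ring is at (327,221). The steel spanner is at (100,215), and the jar (430,360) is clear of the fingers. Descending.

Emit:
arm_command(targets=[[0.2, 25, 1.5, 0], [0, 25, 0, 0], [0, 25, 0, 0], [0, 25, 0, 0], [0, 20, 0, 0], [0, 15, 0, 0], [0, 10, 0, 0], [0, 6, 0, 0], [0, 0, 0, 0], [0, 0, 0, 0]])

```text
t: 20.72
ee_pos: [614.4, 302.9, 21.7]
orientation: [-1.566, 0.129, -0.13]
ft_force: [-0.0, 0.4, 0.4]
width: 87.5
```

Emit:
arm_command(targets=[[0, 0, 0, 0], [0, 0, 0, 0], [0, 0, 0, 0], [0, 0, 0, 0], [0, 0, 0, 0], [0, 0, 0, 0], [0, 0, 0, 0], [0, 0, 0, 0]], gripper=0)

```text
t: 21.38
ee_pos: [614.0, 302.8, 21.2]
orientation: [-1.567, 0.129, -0.13]
ft_force: [-0.5, -0.5, 1.7]
width: 46.3
```

Run:
```python
from h import *
plan(435.2,-127.6,125)
```

```text
pos [614.  302.8  21.2] theta -0.165 tilt [ 0.  0. -1.] q [ 0.44  0.78  1.58 -0.    0.78  0.61] w 46.3 F [-0.5 -0.5  1.7] t 21.38
TURN 0 SHIFT [-105.6 -103.8 -453.9]
```

Emit:
arm_command(targets=[[0, -20, 0, 0], [0, -25, 0, 0], [0, -30, 0, 0], [0, -29, 0, 0], [0, 0, 0, 0], [0, 0, 0, 0]])

```text
t: 21.88
ee_pos: [614.9, 303.2, 126.9]
orientation: [-1.565, 0.127, -0.132]
ft_force: [-0.4, 0.0, -1.1]
width: 46.3
```

Run:
```python
from h import *
plan(435.2,-127.6,125)
cm=camera_model('wrist'); im=get_image('wrist'); o=get_obs()
for d in silhouettes('wrist','spacer')[:2]:
    p,e=fit([(cm,d['pixels'])],'spacer',o['ee_pos'][:2],[0],o['ee_pos'][2]-21.2); print(p.round(2),round(e,3),d['at'])
cv2.imwrite('pics/w9.png',im[200:,150:500])
```

```text
pos [614.9 303.2 126.9] theta -0.165 tilt [ 0.003  0.001 -1.   ] q [ 0.44  0.64  1.55 -0.    0.95  0.61] w 46.3 F [-0.4  0.  -1.1] t 21.88
TURN 0 SHIFT [-106.5    0.6 -454.5]
[6.1408e+02 3.0228e+02 1.6000e-01] 0.045 [328.2, 322.5]
```

View pics/w9.png

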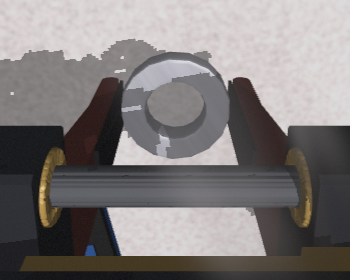

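Emit:
arm_command(targets=[[-6.6, 0, -28.4, 0], [-6.6, 0, -28.4, 0], [-6.6, 0, -28.4, 0], [-6.6, 0, -28.4, 0], [-6.6, 0, -28.4, 0], [-6.6, 0, -28.4, 0], [-6.6, 0, -28.4, 0], [-6.6, 0, -28.4, 0], [-6.6, 0, -28.4, 0], [-6.6, 0, -28.4, 0], [-6.6, 0, -28.4, 0], [-6.6, 0, -28.4, 0], [-6.6, 0, -28.4, 0], [-6.6, 0, -28.4, 0], [-6.6, 0, -28.4, 0], [-6.6, 0, -28.4, 0], [0, 0, 0, 0], [0, 0, 0, 0], [0, 0, 0, 0], [0, 0, 0, 0]])

```text
t: 23.65
ee_pos: [435.0, -127.3, 124.5]
orientation: [-1.567, 0.13, -0.128]
ft_force: [-0.4, -0.7, -0.4]
width: 46.4
```

Run:
```python
from h import *
plan(435.4,-127.2,100)
cm=camera_model('wrist'); im=get_image('wrist'); o=get_obs()
for d in silhouettes('wrist','spacer')[:1]:
    p,e=fit([(cm,d['pixels'])],'spacer',o['ee_pos'][:2],[0],o['ee_pos'][2]-21.2); print(p.round(2),round(e,3),d['at'])
```

```text
pos [ 435.  -127.3  124.5] theta -0.164 tilt [-0.001  0.    -1.   ] q [-0.31  0.37  2.08  0.    0.7  -0.15] w 46.4 F [-0.4 -0.7 -0.4] t 23.65
TURN 0 SHIFT [ 0.4 24.5  0.2]
[ 4.3413e+02 -1.2847e+02  3.0000e-01] 0.075 [328.0, 322.3]
```

Emit:
arm_command(targets=[[0.6, 8, 0.6, 0], [0, 8, 0, 0], [0, 8, 0, 0], [0, 8, 0, 0], [0, 6, 0, 0], [0, 4, 0, 0], [0, 0, 0, 0], [0, 0, 0, 0]])

```text
t: 24.42
ee_pos: [435.6, -127.6, 82.8]
orientation: [-1.567, 0.13, -0.129]
ft_force: [0.9, -0.8, -0.0]
width: 46.5
```

Emit:
arm_command(targets=[[0, 2, 0, 0], [0, 1.5, 0, 0], [0, 1, 0, 0], [0, 0, 0, 0], [0, 0, 0, 0]])

```text
t: 24.83
ee_pos: [435.8, -127.7, 78.7]
orientation: [-1.567, 0.129, -0.13]
ft_force: [-0.9, -0.5, -1.7]
width: 46.4
```

Emit:
arm_command(targets=[[0, 1, 0, 0], [0, 1, 0, 0], [0, 0, 0, 0], [0, 0, 0, 0]])

```text
t: 25.17
ee_pos: [435.9, -127.7, 77.1]
orientation: [-1.567, 0.129, -0.13]
ft_force: [-2.4, 0.7, 7.3]
width: 46.9
```

Emit:
arm_command(targets=[[0, 0, 0, 0], [0, 0, 0, 0], [0, 0, 0, 0], [0, 0, 0, 0], [0, 0, 0, 0], [0, -10, 0, 0], [0, -25, 0, 0], [0, -30, 0, 0], [0, -30, 0, 0], [0, -25, 0, 0], [0, 0, 0, 0], [0, 0, 0, 0], [0, 0, 0, 0]], gripper=100)

```text
t: 26.25
ee_pos: [435.3, -127.5, 196.5]
orientation: [-1.567, 0.13, -0.129]
ft_force: [-0.6, 0.7, -0.6]
width: 87.4
```

```bash
python3 w.py spacer 435.2 -127.7 0 56 w10.png
python3 - <<'E'
from h import *
plan(568.5,-304.7,175)
E
```

```text
spacer [ 4.34996e+02 -1.28184e+02  6.90000e-02] 0.08 0.72 [322. 218.] [326. 234.]
pos [ 434.9 -127.3  195.6] theta -0.165 tilt [-0.002  0.001 -1.   ] q [-0.31  0.24  2.03 -0.    0.87 -0.15] w 87.9 F [ 0.4 -0.8 -0.2] t 26.35
TURN -0.165 SHIFT [ 0.5 95.6 -0.4]
pos [ 434.9 -127.3  195.6] theta -0.165 tilt [-0.002  0.001 -1.   ] q [-0.31  0.24  2.03 -0.    0.87 -0.15] w 87.9 F [ 0.4 -0.8 -0.2] t 26.35
TURN 0 SHIFT [ 161.    20.2 -153. ]
```

View pics/w10.png

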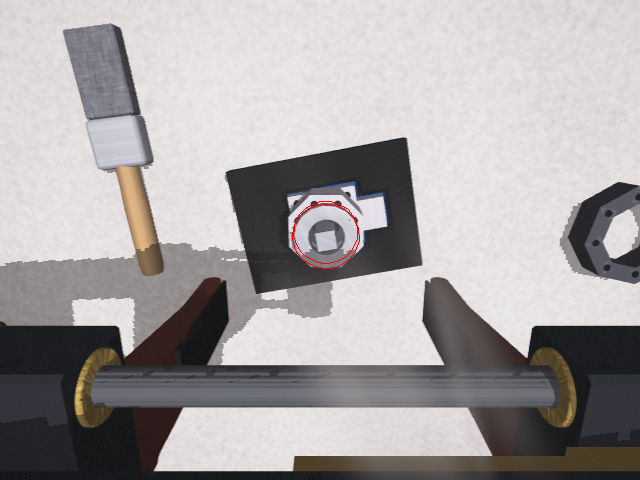

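The ring sits concentric and flat on the housing, with the shaft visible at (326,240). Next is the cover.

Emit:
arm_command(targets=[[16.1, 2, -15.3, 0], [16.1, 2, -15.3, 0], [16.1, 2, -15.3, 0], [16.1, 2, -15.3, 0], [16.1, 2, -15.3, 0], [16.1, 2, -15.3, 0], [16.1, 2, -15.3, 0], [16.1, 2, -15.3, 0], [16.1, 2, -15.3, 0], [16.1, 2, -15.3, 0], [0, 0, 0, 0], [0, 0, 0, 0], [0, 0, 0, 0], [0, 0, 0, 0]])

```text
t: 27.52
ee_pos: [568.5, -304.0, 175.8]
orientation: [-1.566, 0.131, -0.128]
ft_force: [0.0, -0.6, -0.3]
width: 88.3
```

```bash
python3 w.py cover 568.5 -304.7 0 0 w11.png
```

```text
cover [ 5.68904e+02 -3.03918e+02 -1.00000e-03] 0.05 0.83 [327. 212.] [327. 224.]
pos [ 568.9 -304.1  176.4] theta -0.164 tilt [-0.001  0.    -1.   ] q [-0.51  0.52  1.63  0.    0.99 -0.35] w 87.4 F [ 0.1  0.9 -0.1] t 27.62
TURN -0.164 SHIFT [-0.3 76.4 -0.6]
```

View pics/w11.png

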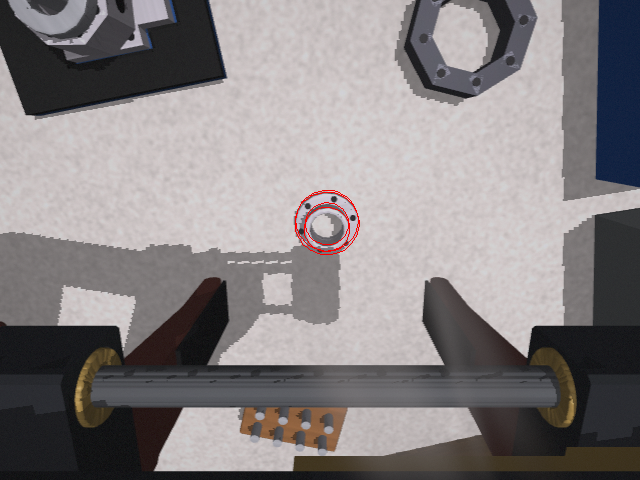

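The cover is centred at (327,225), hub up; the casting (470,45) and the peg block (295,420) are clear. Descending to the hub.

Emit:
arm_command(targets=[[0, 25, 0, 0], [0, 25, 0, 0], [0, 25, 0, 0], [0, 25, 0, 0], [0, 20, 0, 0], [0, 14, 0, 0], [0, 8, 0, 0], [0, 3.5, 0, 0], [0, 0, 0, 0], [0, 0, 0, 0]])

```text
t: 28.45
ee_pos: [570.1, -305.3, 32.0]
orientation: [-1.568, 0.129, -0.13]
ft_force: [-0.2, -0.6, -0.6]
width: 87.8
```

Emit:
arm_command(targets=[[0, 0, 0, 0], [0, 0, 0, 0], [0, 0, 0, 0], [0, 0, 0, 0], [0, 0, 0, 0], [0, 0, 0, 0], [0, 0, 0, 0], [0, 0, 0, 0], [0, 0, 0, 0]], gripper=0)

```text
t: 29.2
ee_pos: [569.4, -305.0, 31.0]
orientation: [-1.567, 0.13, -0.129]
ft_force: [-0.2, -0.1, -0.0]
width: 34.5
```

Emit:
arm_command(targets=[[0, -20, 0, 0], [0, -25, 0, 0], [0, -30, 0, 0], [0, -30, 0, 0], [0, 0, 0, 0], [0, 0, 0, 0]])

```text
t: 29.7
ee_pos: [570.5, -305.6, 138.0]
orientation: [-1.569, 0.127, -0.132]
ft_force: [-0.4, 0.1, -1.7]
width: 34.7
```

Run:
```python
from h import *
plan(435.3,-127.6,135)
cm=camera_model('wrist'); im=get_image('wrist'); o=get_obs()
for d in silhouettes('wrist','cover')[:1]:
    p,e=fit([(cm,d['pixels'])],'cover',o['ee_pos'][:2],[0],o['ee_pos'][2]-30.5); print(p.round(2),round(e,3),d['at'])
```

```text
pos [ 570.5 -305.6  138. ] theta -0.165 tilt [ 0.003 -0.002 -1.   ] q [-0.51  0.57  1.64 -0.    0.92 -0.35] w 34.7 F [-0.4  0.1 -1.7] t 29.7
TURN 0 SHIFT [-162.6    2.2  153.3]
[ 5.7004e+02 -3.0553e+02  1.8000e-01] 0.212 [323.3, 281.6]
```

Emit:
arm_command(targets=[[-16.2, 0, 15.3, 0], [-16.2, 0, 15.3, 0], [-16.2, 0, 15.3, 0], [-16.2, 0, 15.3, 0], [-16.2, 0, 15.3, 0], [-16.2, 0, 15.3, 0], [-16.2, 0, 15.3, 0], [-16.2, 0, 15.3, 0], [-16.2, 0, 15.3, 0], [-16.2, 0, 15.3, 0], [0, 0, 0, 0], [0, 0, 0, 0], [0, 0, 0, 0], [0, 0, 0, 0]])

```text
t: 30.97
ee_pos: [435.4, -128.0, 135.7]
orientation: [-1.567, 0.13, -0.13]
ft_force: [0.5, 0.5, -0.6]
width: 34.7
```

Run:
```python
from h import *
plan(435.3,-127.9,100)
cm=camera_model('wrist'); im=get_image('wrist'); cv2.imwrite('pics/w12.png',im[150:400,150:500]); o=get_obs()
for d in silhouettes('wrist','cover')[:1]:
    p,e=fit([(cm,d['pixels'])],'cover',o['ee_pos'][:2],[0],o['ee_pos'][2]-31); print(p.round(2),round(e,3),d['at'])
```

```text
pos [ 435.4 -128.   135.7] theta -0.165 tilt [-0. -0. -1.] q [-0.31  0.34  2.07 -0.    0.73 -0.15] w 34.7 F [ 0.5  0.5 -0.6] t 30.97
TURN 0 SHIFT [-0.1 35.7  0.1]
[ 4.3506e+02 -1.2704e+02  1.4000e-01] 0.208 [325.8, 281.1]
```

View pics/w12.png

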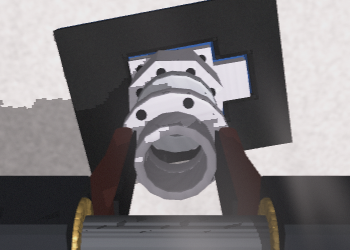

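The cover is level above the stack, at crop (175,150). Lowering.

Emit:
arm_command(targets=[[0, 7, 0, 0], [0, 7, 0, 0], [0, 6, 0, 0], [0, 6, 0, 0], [0, 5, 0, 0], [0, 2, 0, 0], [0, 0, 0, 0], [0, 0, 0, 0], [0, 0, 0, 0]])

```text
t: 31.82
ee_pos: [435.0, -127.5, 103.3]
orientation: [-1.567, 0.129, -0.13]
ft_force: [0.5, 0.4, -0.5]
width: 34.5
```

Emit:
arm_command(targets=[[0, 1.5, 0, 0], [0, 1, 0, 0], [0, 1, 0, 0], [0, 0, 0, 0], [0, 0, 0, 0], [0, 0, 0, 0]])

```text
t: 32.32
ee_pos: [434.8, -127.5, 99.6]
orientation: [-1.567, 0.13, -0.13]
ft_force: [-1.4, -0.7, -1.2]
width: 34.6
```

Emit:
arm_command(targets=[[0, 1, 0, 0], [0, 0.7, 0, 0], [0, 0, 0, 0], [0, 0, 0, 0]])

```text
t: 32.65
ee_pos: [435.0, -127.5, 98.8]
orientation: [-1.567, 0.129, -0.13]
ft_force: [-3.8, 1.3, 15.0]
width: 35.0
```

Emit:
arm_command(targets=[[0, 0, 0, 0], [0, 0, 0, 0], [0, 0, 0, 0], [0, 0, 0, 0], [0, 0, 0, 0], [0, -10, 0, 0], [0, -25, 0, 0], [0, -30, 0, 0], [0, -30, 0, 0], [0, -10, 0, 0], [0, 0, 0, 0], [0, 0, 0, 0], [0, 0, 0, 0]], gripper=80)

```text
t: 33.73
ee_pos: [433.9, -127.2, 201.8]
orientation: [-1.566, 0.131, -0.128]
ft_force: [-0.6, 0.2, -1.2]
width: 70.1
```

```bash
python3 w.py cover 435.2 -127.7 0 68 w13.png
python3 - <<'E'
from h import *
plan(436.7,335.3,170,0.88+np.pi/2)
E
```

```text
cover [ 4.34691e+02 -1.26544e+02  1.25000e-01] 0.045 0.57 [325. 226.] [328. 236.]
cover [ 435.2   -163.256    0.556] 1.0 0.16 [361. 211.] [328. 236.]
pos [ 433.8 -127.2  201.5] theta -0.165 tilt [-0.003  0.001 -1.   ] q [-0.31  0.23  2.03 -0.    0.89 -0.15] w 69.9 F [ 1.2 -0.2 -0.1] t 33.83
TURN -0.165 SHIFT [  1.7 101.5  -0.6]
pos [ 433.8 -127.2  201.5] theta -0.165 tilt [-0.003  0.001 -1.   ] q [-0.31  0.23  2.03 -0.    0.89 -0.15] w 69.9 F [ 1.2 -0.2 -0.1] t 33.83
TURN 0.526 SHIFT [-292.3   32.4  358.3]
```

View pics/w13.png

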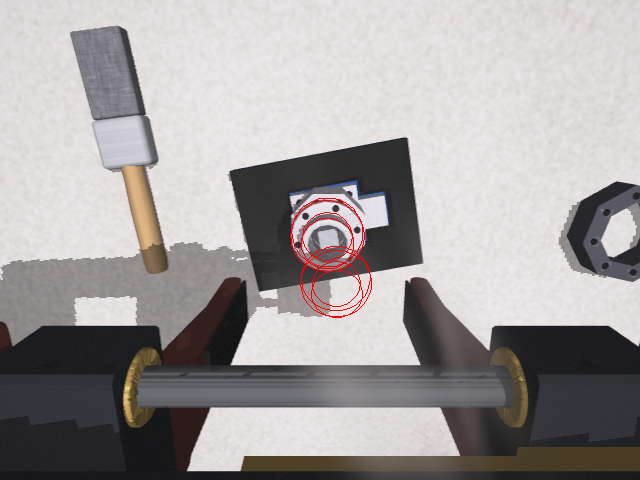

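The cover is stacked flat, at (328,235). Next is the steel spanner.

Emit:
arm_command(targets=[[0, 0, 0, 0.105], [0, 0, 0, 0.105], [0, 0, 0, 0.105], [0, 0, 0, 0.105], [0, 0, 0, 0.106]], gripper=70)

```text
t: 34.25
ee_pos: [434.1, -127.2, 201.5]
orientation: [-1.501, 0.547, -0.543]
ft_force: [-1.2, -0.9, -0.1]
width: 61.6
```

Emit:
arm_command(targets=[[-18.3, 1.3, 22.4, 0], [-18.3, 1.3, 22.4, 0], [-18.3, 1.3, 22.4, 0], [-18.3, 1.3, 22.4, 0], [-18.3, 1.3, 22.4, 0], [-18.3, 1.3, 22.4, 0], [-18.3, 1.3, 22.4, 0], [-18.3, 1.3, 22.4, 0], [-18.3, 1.3, 22.4, 0], [-18.3, 1.3, 22.4, 0], [-18.3, 1.3, 22.4, 0], [-18.3, 1.3, 22.4, 0], [-18.3, 1.3, 22.4, 0], [-18.3, 1.3, 22.4, 0], [-18.3, 1.3, 22.4, 0], [-18.3, 1.3, 22.4, 0], [0, 0, 0, 0], [0, 0, 0, 0], [0, 0, 0, 0], [0, 0, 0, 0]])

```text
t: 35.92
ee_pos: [437.1, 334.0, 181.3]
orientation: [-1.504, 0.542, -0.541]
ft_force: [0.4, 0.3, -0.4]
width: 61.4
```

```bash
python3 w.py spanner 437 335.3 0.88 0 w14.png
python3 - <<'E'
from h import *
plan(437,335.3,20,0.88+np.pi/2)
E
```

```text
spanner [437.603 336.665   0.88 ] 0.056 0.75 [324. 233.] [325. 220.]
pos [437.5 334.2 181.8] theta -0.692 tilt [-0.001 -0.001 -1.   ] q [ 0.63  0.39  1.84 -0.    0.91  1.32] w 61.7 F [ 0.2 -0.1  0.4] t 36.02
TURN -0.692 SHIFT [-0.5 81.8  1.2]
pos [437.5 334.2 181.8] theta -0.692 tilt [-0.001 -0.001 -1.   ] q [ 0.63  0.39  1.84 -0.    0.91  1.32] w 61.7 F [ 0.2 -0.1  0.4] t 36.02
TURN -0.001 SHIFT [ -1.1 161.8   0.7]
```

View pics/w14.png

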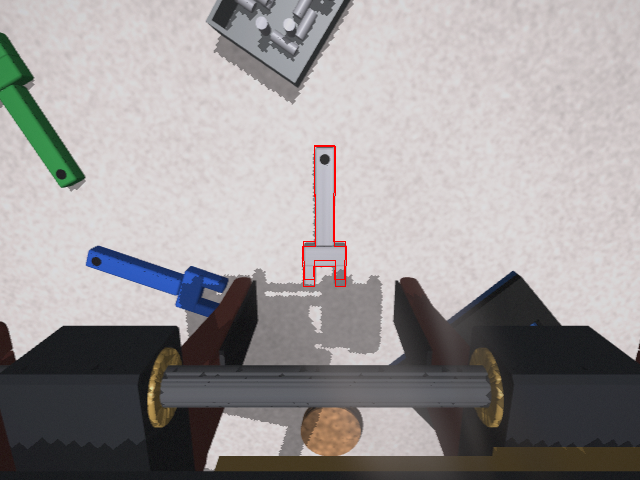

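The steel spanner is at (324,215) and the outline matches. Blue (205,290) and green (65,175) are the look-alikes and are clear of the fingers. Descending so the tips stop about 9.5 mm up.

Emit:
arm_command(targets=[[-1.5, 25, 2, 0], [0, 25, 0, 0], [0, 25, 0, 0], [0, 25, 0, 0], [0, 22, 0, 0], [0, 18, 0, 0], [0, 10, 0, 0], [0, 5, 0, 0], [0, 0, 0, 0], [0, 0, 0, 0], [0, 0, 0, 0]])

```text
t: 36.93
ee_pos: [438.4, 338.2, 28.1]
orientation: [-1.501, 0.54, -0.542]
ft_force: [-1.2, 0.1, 0.1]
width: 61.6
```

Emit:
arm_command(targets=[[0, 1.7, -1.2, 0], [0, 0, 0, 0], [0, 0, 0, 0]])

```text
t: 37.18
ee_pos: [437.0, 337.0, 25.9]
orientation: [-1.502, 0.54, -0.541]
ft_force: [0.9, 0.3, 0.2]
width: 61.5
```

Emit:
arm_command(targets=[[0, 0, 0, 0], [0, 0, 0, 0], [0, 0, 0, 0], [0, 0, 0, 0], [0, 0, 0, 0], [0, 0, 0, 0], [0, 0, 0, 0], [0, 0, 0, 0], [0, 0, 0, 0]], gripper=0)

```text
t: 37.93
ee_pos: [437.0, 336.9, 25.3]
orientation: [-1.502, 0.541, -0.541]
ft_force: [1.2, -0.5, 0.4]
width: 15.8
```

Run:
```python
from h import *
plan(462.5,135.3,100,0.05+np.pi/2)
```

```text
pos [437.  336.9  25.3] theta -0.691 tilt [ 0. -0. -1.] q [ 0.64  0.65  1.89 -0.    0.6   1.33] w 15.8 F [ 1.2 -0.5  0.4] t 37.93
TURN 0.83 SHIFT [202.6 -74.6  15.4]
```

Emit:
arm_command(targets=[[0, -20, 0, 0], [0, -25, 0, 0], [0, -25, 0, 0], [0, -15, 0, 0], [0, 0, 0, 0.104], [0, 0, 0, 0.104], [0, 0, 0, 0.104], [0, 0, 0, 0.104], [0, 0, 0, 0.104], [0, 0, 0, 0.104], [0, 0, 0, 0.104], [0, 0, 0, 0.102]])

```text
t: 38.93
ee_pos: [436.5, 336.6, 110.0]
orientation: [-1.231, 1.177, -1.176]
ft_force: [0.1, -0.4, -3.2]
width: 15.5
```

Emit:
arm_command(targets=[[18, 0, -3, 0], [18, 0, -3, 0], [18, 0, -3, 0], [18, 0, -3, 0], [18, 0, -3, 0], [0, 0, 0, 0], [0, 0, 0, 0], [0, 0, 0, 0], [0, 0, 0, 0]])

```text
t: 39.68
ee_pos: [426.8, 247.1, 110.4]
orientation: [-1.232, 1.172, -1.172]
ft_force: [-1.1, 0.9, -2.3]
width: 15.5
```

```bash
python3 w.py foam_spanner 462.5 135.3 0.05 0 w15.png
python3 - <<'E'
from h import *
cm=camera_model('wrist'); im=get_image('wrist'); o=get_obs()
for d in silhouettes('wrist','spanner'):
    print(d['at'],d['conf'])
    if abs(d['at'][0]-325)<40:
        p,e=fit([(cm,d['pixels'])],'spanner',o['ee_pos'][:2],[.05],o['ee_pos'][2]-25.3); print('held',p.round(3),round(e,3))
hsv=cv2.cvtColor(im,cv2.COLOR_BGR2HSV); m=cv2.inRange(hsv,(95,90,60),(125,255,255))
n,l,st,c=cv2.connectedComponentsWithStats(m); print(st[1:][st[1:,4]>300])
i=max([i for i in range(1,n) if st[i,0]+st[i,2]/2>380],key=lambda i:st[i,4])
ct=max(cv2.findContours((l==i).astype(np.uint8),0,2)[0],key=cv2.contourArea)
Q=ray(cm,ct[:,0].astype(float),8)[:,:2]; print('area',cv2.contourArea(np.float32(Q)),'exp',40*40+80*20)
a=.05; L=(Q-[462,135])@np.array([[np.cos(a),-np.sin(a)],[np.sin(a),np.cos(a)]])
print('local x',L[:,0].min(),L[:,0].max())
for lo,hi in((-55,-30),(0,25),(30,55)):
    s=L[(L[:,0]>lo)&(L[:,0]<hi),1]; print(lo,np.percentile(s,[3,97]))
E
```

```text
pos [426.6 247.  110.4] theta -1.52 tilt [ 0.  0. -1.] q [0.5  0.44 2.   0.   0.7  2.02] w 15.6 F [-0.7  0.  -3.3] t 39.78
TURN -1.52 SHIFT [  35.9   10.3 -111.7]
[92.1, 424.3] 0.82
[326.5, 269.7] 0.69
held [4.25314e+02 2.47399e+02 4.90000e-02] 0.306
[[ 466  101   68  188 7191]
 [  53  407   81   44 1764]]
area 2917.939253682038 exp 3200
local x -59.923753731574024 59.83617946293635
-55 [-19.53129559  19.29575944]
0 [-9.82311145  8.77052356]
30 [-9.97700191  8.60828377]
```

View pics/w15.png

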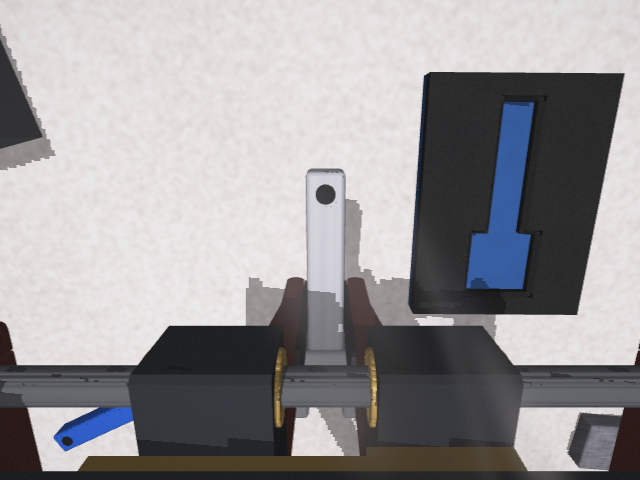

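The held spanner has its head toward the robot (-x), matching the pocket at (503,195), which has its wide end at the bottom (500,262). I'll check how far along the handle the grip is.

Run:
```python
from h import *
cm=camera_model('wrist'); im=get_image('wrist'); o,M=tool(); p=o['ee_pos']; print(p)
for off in (-2,0,2):
    for zz in (0,15):
        q=p+M[:,2]*(58+off)+[0,0,-25.3+zz]; print(off,zz,proj(cm,q)[0].round(1), end=' ')
print(); print(cv2.cvtColor(im,6)[160:184,320])
plan(462.1,135.3,100)
```

```text
[426.41382265 246.67999947 110.32685484]
-2 0 [326.7 171.4] -2 15 [326.9 175.4] 0 0 [326.7 166.6] 0 15 [326.9 170.2] 2 0 [326.7 161.9] 2 15 [326.9 165. ] 
[225 225 226 226 228 227 227 226 168 108 111 119 159 182 192 201 209 210
 210 190 211 211 210 211]
pos [426.4 246.7 110.3] theta -1.52 tilt [ 0.  0. -1.] q [0.5  0.44 2.   0.   0.7  2.02] w 15.6 F [ 0.7 -0.2 -3. ] t 39.93
TURN 0 SHIFT [113.   10.3  30. ]
```

Emit:
arm_command(targets=[[18.8, 0, 5, 0], [18.8, 0, 5, 0], [18.8, 0, 5, 0], [18.8, 0, 5, 0], [18.8, 0, 5, 0], [19, 0, 5.3, 0], [0, 10, 0, 0], [0, 20, 0, 0], [0, 20, 0, 0], [0, 12, 0, 0], [0, 0, 0, 0], [0, 0, 0, 0], [0, 0, 0, 0], [0, 0, 0, 0]])

```text
t: 41.1
ee_pos: [462.9, 135.4, 49.1]
orientation: [-1.231, 1.171, -1.173]
ft_force: [0.1, 0.1, -2.9]
width: 15.6
```

Run:
```python
from h import *
plan(462.4,135.3,33.3,0.048-np.pi/2)
cv2.imwrite('pics/w16.png',get_image('wrist')[60:440,180:480])
```

```text
pos [462.9 135.4  49.1] theta -1.521 tilt [ 0.001  0.    -1.   ] q [0.26 0.54 2.04 0.   0.56 1.78] w 15.6 F [ 0.1  0.1 -2.9] t 41.1
TURN 0.002 SHIFT [ 0.1 15.8 -0.5]
```

View pics/w16.png

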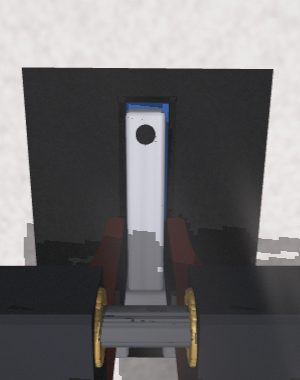

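At crop (146,200) the handle is parallel to and over its slot. The offset is under 1 mm, with the slot a touch to the right. Lowering.

Emit:
arm_command(targets=[[0.4, 4, -0.4, 0], [0, 3, 0, 0], [0, 3, 0, 0], [0, 2, 0, 0], [0, 0, 0, 0], [0, 0, 0, 0]])

```text
t: 41.65
ee_pos: [461.8, 134.4, 36.2]
orientation: [-1.233, 1.173, -1.172]
ft_force: [0.2, -0.1, -2.5]
width: 15.7
```

Emit:
arm_command(targets=[[0, 1, 0, 0], [0, 1, 0, 0], [0, 0.8, 0, 0], [0, 0, 0, 0], [0, 0, 0, 0]])

```text
t: 42.07
ee_pos: [461.9, 134.5, 33.5]
orientation: [-1.232, 1.173, -1.172]
ft_force: [-0.1, 0.4, -2.3]
width: 15.5
```

Emit:
arm_command(targets=[[0, 0.6, 0, 0], [0, 0.6, 0, 0], [0, 0, 0, 0], [0, 0, 0, 0]])

```text
t: 42.4
ee_pos: [462.0, 134.5, 33.3]
orientation: [-1.232, 1.172, -1.173]
ft_force: [-3.4, -1.8, 11.4]
width: 15.7
```

Emit:
arm_command(targets=[[0, 0, 0, 0], [0, 0, 0, 0], [0, 0, 0, 0], [0, 0, 0, 0], [0, -10, 0, 0], [0, -25, 0, 0], [0, -30, 0, 0], [0, -30, 0, 0], [0, -30, 0, 0], [0, -10, 0, 0], [0, 0, 0, 0], [0, 0, 0, 0], [0, 0, 0, 0], [0, 0, 0, 0]], gripper=60)

```text
t: 43.57
ee_pos: [460.8, 134.2, 165.9]
orientation: [-1.235, 1.174, -1.172]
ft_force: [0.3, 0.4, -0.6]
width: 52.9
```

```bash
python3 w.py spanner 462 135.2 0.048 8 w17.png
python3 - <<'E'
from h import *
cm=camera_model('wrist');im=get_image('wrist')
for z0 in(8,14):
  for d in silhouettes('wrist','spanner')[:1]:
    p,e=fit([(cm,d['pixels'])],'spanner',(462,135.2),[.048],z0); print(z0,p.round(3),round(e,3))
for d in silhouettes('wrist','foam_spanner')[:1]:
    p,e=fit([(cm,d['pixels'])],'foam_spanner',(462,135.2),[.048],0); print('foam',p.round(3),round(e,3))
E
```

```text
spanner [4.61303e+02 1.34889e+02 5.40000e-02] 0.065 0.85 [326. 238.] [324. 225.]
pos [461.1 134.3 166. ] theta -1.521 tilt [-0.003 -0.001 -1.   ] q [0.26 0.32 2.   0.   0.82 1.78] w 52.9 F [0.1 0.2 1.1] t 43.67
TURN -1.521 SHIFT [ 0.9 66.   1.1]
8 [4.61108e+02 1.34633e+02 4.90000e-02] 0.062
14 [4.62506e+02 1.34603e+02 5.00000e-02] 0.1
foam [4.61877e+02 1.35280e+02 4.50000e-02] 0.032
```

Run:
```python
from h import *
ct,cs=camera_model('top'),camera_model('scene'); get_image('top'); get_image('scene')
for th,x,y,a,z in(('casting',692.4,-182.2,.41,0),('jar',690.3,171.6,0,0),('spanner',463,135.3,.05,8),('cover',437,-127.5,0,68),('housing',437,-127.5,-.165,20)):
    for n,c in(('top',ct),('scene',cs)):
        d=pick(n,th,proj(c,[x,y,z+8])[0])
        if d is None: print(th,n,'none'); continue
        p,e=fit([(c,d['pixels'])],th,(x,y),[a],z); print(th,n,p.round(2),round(e,3))
plan(461,134,166)
```

```text
casting top [ 6.9404e+02 -1.8198e+02  4.1000e-01] 0.037
casting scene [ 6.9033e+02 -1.8261e+02  4.3000e-01] 0.088
jar top [6.9166e+02 1.7193e+02 1.0000e-01] 0.176
jar scene none
spanner top none
spanner scene [4.6333e+02 1.3375e+02 6.0000e-02] 0.2
cover top [ 4.3598e+02 -1.2493e+02 -8.0000e-02] 0.215
cover scene [ 4.3555e+02 -1.2837e+02  8.0000e-02] 0.109
housing top [ 4.3646e+02 -1.1954e+02 -1.7000e-01] 3.175
housing scene [ 4.3845e+02 -1.2800e+02 -1.4000e-01] 0.68
pos [461.9 134.5 167.4] theta -1.521 tilt [ 0.  0. -1.] q [ 0.26  0.32  2.   -0.    0.82  1.78] w 53.0 F [-0.4 -0.6 -0.1] t 44.47
TURN 0 SHIFT [ 0.4  1.4 -1. ]
```

```bash
python3 -c "
from workcell import *
print(close_job())"
```

```text
the job is handed in; nothing more can be done
None
```

I pressed the plate into its foam pocket, then stacked the housing, the ring and the cover (hub up) on its shaft. The steel spanner then went into its own pocket. I handed the job in at about 44.5 s; no verdict was reported.

**Seating:**
- The plate, housing, ring and cover each met resistance within about 0.3 mm of the expected height.
- The spanner met contact at its home height too. At that depth the fingertips were almost on the foam, so that contact alone is ambiguous. It had moved freely to within about 0.2 mm of home just before.

**Position:**
- Wrist-camera fits after release put the plate, housing, ring and cover within about 1.5 mm of the shaft axis.
- They put the spanner within about 1 mm of its pocket centre and about 0.01 rad of its direction.

**Bystanders:** The casting and the jar are where they started, within about 2 mm; the scene camera did not find the jar, so that rests on the top camera.

**Checks that failed or disagreed:**
- **Last look:** The far cameras gave unusable fits for the housing, which was covered by the other parts.
- **Spanner:** The top camera missed it, and the scene-camera fit was poor but agreed within about 2 mm.
- **Ring:** The grip width read 46.4 mm on the 48 mm ring. It looked level in the camera and seated normally.

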